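# Clamp a glass photo plate with a fold-out crank

### The arm

A 6-joint arm with a two-finger parallel gripper is mounted at the origin on the work surface. World frame = base frame: x ahead of the robot, y to its left, z up, the work surface at z = 0. Lengths are in mm, angles in rad, forces in N, time in s.
With the tool pointing down it reaches from about 325 to 775 mm from the base axis. Payload 5.5 kg.
Tool frame: the origin (TCP) lies at the very end of the fingers, on their centre line; the grasp point (between the pads) lies bot.hold_point_z behind it (bot.hold_point_z is the distance from the TCP to the grasp point, in mm); z points along the fingers, y is the line along which they close (so a half turn about z gives the same grasp; the last joint's range is limited). The gripper opens to 88 mm and grips with 3 to 60 N. Pads are 20 mm wide; open, the fingers measure 115 mm over their backs; the gripper's body (75 mm by 178 mm) begins 61 mm behind the grasp point.
Start: joints at [-1.285, 0.091, 1.231, -0, 1.82, -0.057], TCP at [201.675, -565.105, 190.531] pointing down, gripper open.
Joint ranges: [-2.87, 2.87], [-0.86, 2.18], [0.17, 2.46], [-1.51, 4.65], [0.06, 2.69], [-2.65, 2.65]. Speed limits (rad/s): [2.57, 2.57, 3.01, 3.14, 3.14, 3.14].

### API

Orientations are given as a 3x3 rotation matrix whose columns are the frame's x, y, z axes.
In Python, from workcell import bot gives the robot as it stands.
- The arm moves only by the shell command python3 -m inch 'ROWS'. ROWS is JSON, a list of rows, each an object of numbers: "x", "y", "z": the shift along the tool's x, y, z in cm; "rx", "ry", "rz": the turn, a rotation vector about the tool's x, y, z in degrees; "gripper": the closure, from 0 (fully open) to 1 (shut). A call has exactly 10 rows; each row is the pose to reach, as a shift and turn from the pose commanded when the call began, along the tool's axes at that moment; what a row does not reach only later rows make up. A row lasts 1/8 s, in which the tool goes at most 62.5 mm and 10.7 degrees, less where a joint would pass 70% of its speed; a pose out of reach is approached as far as the arm can. A call with a gripper value outside its range is refused whole. The fingers move at their own pace and stop on an object; the grip force is fixed at half the most. Time passes only in rows, so rows that repeat a pose let the fingers close, or fill a call up. It gives the time, the measured TCP pose, the force, the opening and the grip force at its end, in the units of the state.
- bot.state(): the state, without advancing time (a new reading comes with each control period).
- bot.capture(name): name is "side" or "top"; returns (picture, depth): 480x640x3 uint8, red, green, blue; 480x640 float32, mm along the optical axis (not along the pixel's ray), 0 where there is no reading.
- bot.camera_info(name): a dict with "vfov" (degrees; the focal length in pixels is half the picture's height over the tangent of half this angle, whatever the lens; pixels are square), "cx", "cy" (the principal point, pixels), "extrinsics" (4x4, takes a point from camera to world coordinates). Camera axes: x right, y up, looking along -z (the intrinsics and any distortion apply to the point x, -y, -z); pixel columns grow to the right and rows downward; lengths in mm; the calibration is good to about 2 mm. A picture is of the moment at which its call begins. camera_info takes no time and is no camera call.
- bot.finish_job(): hands the job in; it is judged then, once.
The state is a dict: "time": time; "joints": joint angles; "qd": joint speeds; "joint_torque": joint torques, N m; "tcp_pos": TCP position; "ee_rot": TCP orientation; "ft_force": force on the tool from outside, world axes, zero at the start; "moment": the same for the moment, N m; "gripper_width": finger opening in mm; "finger_force": force on a finger pad.
Only numpy, scipy, OpenCV 4.12 (cv2) and the standard library are available. Lean on these libraries where they do the work, as an engineer would, in place of code of your own. Each camera call takes 0.05 s, during which the arm holds its last target. There are 200 camera calls.

### The job

Swing the red folding handle of the handwheel fully out, crank the wheel clockwise until the moving jaw has pushed the glass plate against the fixed jaw and holds it snugly but gently between both rubber pads, never crushing it. Then fold the handle back down flat on the wheel, let go and leave the plate clamped, without disturbing the other things on the bench.

Things in the scene. Friction and masses are not known exactly. Their poses are not given: they have to be found in the camera images.
- handle (a joint): Folding angle of the crank handle in rad: 0 = lying flat over the wheel, from its pivot near the rim across the centre; 1.57 = straight up (stop at 1.6). A steel stub with a red grip sleeve, 18 mm in diameter, covering 28 to 88 mm from the pivot; the sleeve spins freely about its length. Its pivot is stiff (0.05 N m), so it stays where it is left.
- wheel (a joint): Angle of the grey handwheel in rad, growing clockwise seen from above; clockwise closes the jaw, 8 mm per rad (50 mm a turn). Vertical axis, self-locking: turning it takes 0.45 N m, about 7.5 N at the upright handle, without load. Every 10 N of clamping force adds about 1.3 N at the handle. It starts at 2 to 6.
- wheel_centre (a point): Point on the wheel's vertical axis at the height of the handle's pivot, 24 mm above the wheel's flat top. The wheel is a disc 166 mm across and 8 mm thick whose top stands 100 mm above the bench; its hub plate rises 4 mm.
- handle_pivot (a point): Centre of the handle's horizontal pivot pin on the wheel, 60 mm from the wheel's axis and 24 mm above the wheel's flat top (124 mm above the bench), between two steel lugs (29 mm over both, 28 mm high above the flat top). The pin is tangential to the wheel; the handle swings in the vertical plane through the wheel's axis.
- grip_mid (a point): Middle of the red grip sleeve, on its axis, 58 mm from the pivot. Folded flat it lies over the wheel's centre with 15 mm free under the sleeve.
- clamp: A grey bed 200 x 420 x 20 mm, fixed to the bench, origin under its centre. Its y axis runs from the wheel and green gearbox (wheel axis at y = -130 mm) to the green fixed jaw, which is bolted on anew each time with its black rubber face somewhere from 150 to 160 mm along y and does not give. The moving jaw closes along +y.
- jaw: The moving aluminium jaw with a black rubber pad 140 x 36 mm; origin in the middle of the lower edge of the pad's face that meets the glass; clamp y = -20 mm when joint wheel is 0, plus 8 mm per rad. Right clamping force on the glass is 10 to 60 N, aim for 30 N (about 4 N more at the handle than when cranking freely); above 75 N the glass breaks.
- plate: Loose thick glass plate with dark photographs on it, 120 x about 100 (along the clamp) x 12 mm, 0.3 to 0.5 kg, lying flat on the bed between the jaws; origin at the centre of its underside. It slides along the bed with under 8 N (1 N at the handle); where it comes to bear on the fixed jaw has to be felt.
- bottle: White plastic bottle, 70 mm across and 190 mm high, origin under its middle; leave it alone.
- block: Orange sanding block 60 x 100 x 35 mm, origin under its middle; leave it alone.
- jar: Jar with black lid, 60 mm across and 80 mm high, origin under its middle; leave it alone.
Not all that is in view belongs to the job. There is more than one size of the plate; the one meant has the size given above.

How it is judged (in metres and radians):
On the way, in this order (a step that is already met when the one before it is completed fails the run):
1. the handle is swung out upright (value of joint handle above 1.35 rad), for 0.2 s.
2. with the handle still out, the moving jaw presses the plate with 10 to 60 N (sliding it takes less) (contact force between jaw and plate between 10 and 60 N and value of joint handle above 1.1 rad), for 0.2 s.
At the end, for the whole second after the job is handed in: The moving jaw holds the plate against the fixed jaw with 10 to 60 N, the plate is at rest, and the handle is folded to within 0.12 rad (7 degrees) of flat (contact force between jaw and plate between 10 and 60 N and value of joint handle below 0.12 rad and linear speed of plate below 0.01 m/s); the robot touches nothing.
It fails at once if the glass is overloaded: more than 75 N between the moving jaw and the plate (contact force between jaw and plate above 75 N).
It fails at once if a bystander (bottle, block or jar) is moved by more than 20 mm (distance of any of bottle, block, jar from where it was at the start of the episode above 0.02 m).
It also fails if it takes over 72 s, if anything falls off the work surface, if the arm or the gripper's body presses on something with over 40 N, if the wrist force passes 120 N, or if a joint passes its speed limit or range.

## Working session

There is one attempt and no reset: what is moved stays moved. The work goes in short steps, Python scripts to look and compute and a shell command to move; the robot and the scene stay as the last step left them, time stands still between calls to the robot, and variables do not carry over. Pictures are saved under pics/ and viewed, at most 10 in all, crops included, and the job is handed in when it is done.

```bash
ls; mkdir -p pics; python3 - <<'E'
from workcell import bot
import cv2,numpy as np
for n in("side","top"):
    p,d=bot.capture(n); cv2.imwrite(f"pics/{n}0.png",p[:,:,::-1]); np.save(f"{n}0.npy",d)
    print(n,bot.camera_info(n))
print(bot.state(),bot.hold_point_z)
E
```

```text
pics
side {'vfov': 44.503142074741085, 'cx': 311.74281427938473, 'cy': 227.84344537392155, 'extrinsics': array([[-8.52633274e-01,  4.07362193e-01, -3.27219412e-01,
         3.07769608e+02],
       [-5.22479962e-01, -6.58003527e-01,  5.42260130e-01,
         6.20143996e+02],
       [ 5.58474829e-03,  6.33314616e-01,  7.73874284e-01,
         7.92775075e+02],
       [ 0.00000000e+00,  0.00000000e+00,  0.00000000e+00,
         1.00000000e+00]])}
top {'vfov': 42.16496548353908, 'cx': 315.5854862240565, 'cy': 242.69916817283433, 'extrinsics': array([[ 2.48975875e-02,  9.86905135e-01, -1.59368645e-01,
         3.94217031e+02],
       [-9.99672364e-01,  2.55258551e-02,  1.89602722e-03,
         1.07798050e+02],
       [ 5.93921992e-03,  1.59269223e-01,  9.87217322e-01,
         1.30038252e+03],
       [ 0.00000000e+00,  0.00000000e+00,  0.00000000e+00,
         1.00000000e+00]])}
{'time': 0.1, 'joints': array([-1.28467980e+00,  9.17672234e-02,  1.23175010e+00,  2.89991503e-05,
        1.81976484e+00, -5.66689874e-02]), 'qd': array([-3.74474680e-04, -2.05697552e-03, -3.62991764e-03,  2.00390283e-04,
        6.50557878e-05,  2.35549122e-04]), 'joint_torque': array([ 3.51262774e-03, -4.47858059e+01, -4.07569134e+01,  7.01508089e-02,
        2.84647144e-02, -1.03353041e-04]), 'tcp_pos': array([ 201.60676869, -564.7906175 ,  189.53844267]), 'ee_rot': array([[ 9.41819712e-01,  3.36118176e-01, -4.49865319e-04],
       [ 3.36118454e-01, -9.41818311e-01,  1.62875686e-03],
       [ 1.23763389e-04, -1.68520335e-03, -9.99998572e-01]]), 'ft_force': array([0.42202802, 0.15042191, 0.44116694]), 'moment': array([-0.01888446,  0.02017367, -0.00302027]), 'finger_force': 0.0, 'gripper_width': 87.72076334522825} 18.700000000000003
```

View pics/top0.png

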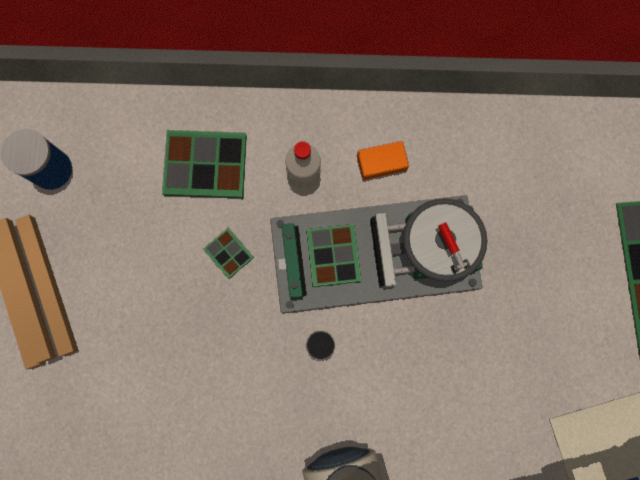

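View pics/side0.png

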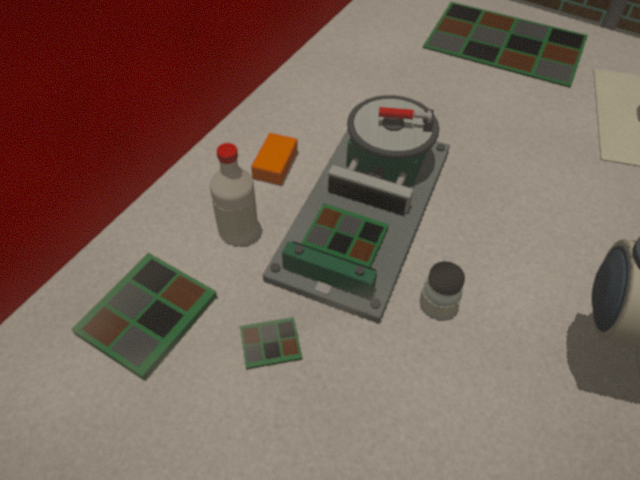

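```bash
cat > h.py <<'E'
from workcell import bot
import numpy as np,cv2
def K(n):
    c=bot.camera_info(n);return 240/np.tan(np.radians(c['vfov']/2)),c['cx'],c['cy'],c['extrinsics']
def px2w(n,u,v,z=None,depth=None):
    f,cx,cy,E=K(n)
    d=np.array([(u-cx)/f,-(v-cy)/f,-1.])
    if depth is not None: return E[:3,:3]@(d*depth)+E[:3,3]
    r=E[:3,:3]@d;return E[:3,3]+r*(z-E[2,3])/r[2]
def w2px(n,p):
    f,cx,cy,E=K(n);q=E[:3,:3].T@(np.asarray(p,float)-E[:3,3]);return cx+f*q[0]/-q[2],cy+f*q[1]/q[2]
E
python3 - <<'E'
from h import *
top=cv2.imread('pics/top0.png');side=cv2.imread('pics/side0.png')
a=cv2.resize(top[180:320,260:500],None,fx=3.3,fy=3.3,interpolation=2)
b=cv2.resize(side[80:180,320:460],None,fx=4,fy=4,interpolation=2)
cv2.imwrite('pics/a.png',a);cv2.imwrite('pics/b.png',b)
for n,im,box in(('top',top,(400,200,490,285)),('side',side,(345,90,445,190))):
    d=np.load(n+'0.npy');u0,v0,u1,v1=box
    vv,uu=np.mgrid[v0:v1,u0:u1]
    P=np.array([px2w(n,u,v,depth=d[v,u]) for u,v in zip(uu.ravel(),vv.ravel())])
    c=im[v0:v1,u0:u1].reshape(-1,3).astype(int)
    red=(c[:,2]>120)&(c[:,1]<60)
    R=P[red];m=R.mean(0);_,_,V=np.linalg.svd(R-m);t=(R-m)@V[0]
    print(n,'red mean',m,'axis',V[0],'ext',t.min(),t.max())
    w=(abs(P[:,2]-100)<7)
    xy=P[w,:2].astype(np.float32);print('wheel circle',cv2.minEnclosingCircle(xy),np.median(P[w,2]))
    h=P[:,2]>118
    print('high nonred mean',P[h&~red].mean(0),(h&~red).sum())
E
```

```text
Traceback (most recent call last):
  File "h.py", line 6, in px2w
    f,cx,cy,E=K(n)
              ~^^^
  File "h.py", line 4, in K
    c=bot.camera_info(n);return 240/np.tan(np.radians(c['vfov']/2)),c['cx'],c['cy'],c['extrinsics']
ValueError: time passes only in moves, steps and waits
```

View pics/a.png

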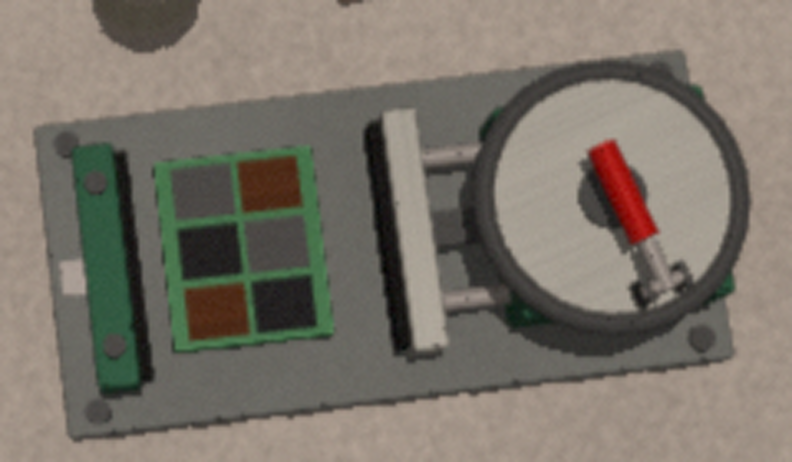

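The crop shows the wheel centred near crop (612,195), i.e. px (445,239), its pivot at crop (660,285), the glass at crop (243,248), the moving pad face at crop x≈370–400 and the fixed pad at x≈120–150.

```bash
sed -i 's/^def K(n):/import functools\n@functools.cache\ndef K(n):/' h.py
python3 - <<'E'
from h import *
np.set_printoptions(precision=1,suppress=True)
top=cv2.imread('pics/top0.png');side=cv2.imread('pics/side0.png')
for n,im,box in(('top',top,(400,200,490,285)),('side',side,(345,90,445,190))):
    d=np.load(n+'0.npy');u0,v0,u1,v1=box
    vv,uu=np.mgrid[v0:v1,u0:u1]
    P=np.array([px2w(n,u,v,depth=d[v,u]) for u,v in zip(uu.ravel(),vv.ravel())])
    c=im[v0:v1,u0:u1].reshape(-1,3).astype(int)
    red=(c[:,2]>120)&(c[:,1]<60)
    R=P[red];m=R.mean(0);_,_,V=np.linalg.svd(R-m);t=(R-m)@V[0]
    print(n,'red mean',m,'axis',V[0],'ext',t.min(),t.max())
    w=(abs(P[:,2]-100)<7)
    xy=P[w,:2].astype(np.float32);print('wheel circle',cv2.minEnclosingCircle(xy),np.median(P[w,2]))
    h=P[:,2]>118
    print('high nonred mean',P[h&~red].mean(0),(h&~red).sum())
q=lambda u,v,z:px2w('top',260+u/3.3,180+v/3.3,z)
print('bed',*[q(u,v,20)[:2] for u,v in((37,127),(685,52),(732,355),(70,438))])
print('plate',*[q(u,v,32)[:2] for u,v in((153,162),(313,146),(333,333),(175,352))])
print('jawtop',q(366,125,60),q(398,350,60),'fixed',q(128,155,56),q(152,378,56))
print('pivot',q(660,283,128), 'wheel c',q(613,195,100))
D=np.load('top0.npy')
for u,v in((163,180),(165,255),(105,265),(400,230),(163,100),(383,260),(440,155)):
  U,Vv=(int(260+u/3.3),int(180+v/3.3)); print(u,v,px2w('top',U,Vv,depth=D[Vv,U]))
for n,u,v in(('bottle',303,165),('block',384,160),('jar',320,345)):print(n,px2w('top',u,v,depth=D[v,u]))
E
```

```text
top red mean [ 599.2 -148.1  132.2] axis [-0.9 -0.4 -0. ] ext -29.351169672275674 28.879011265981756
wheel circle ((602.468994140625, -147.79222106933594), 83.22691345214844) 100.68651380576875
high nonred mean [ 546.9 -128.9  270.3] 280
side red mean [ 596.1 -135.1  138.9] axis [-0.3  0.7  0.6] ext -19.33125458341466 1039.7916750127063
wheel circle ((603.5969848632812, -145.5666961669922), 83.14422607421875) 100.871494129496
high nonred mean [546.6 -69.3 201. ] 431
bed [649.9 199.6] [ 709.6 -213.1] [ 516.  -239.8] [454. 172.]
plate [627.  125.2] [639.9  24.9] [522.3  10.8] [508.  108.3]
jawtop [648.4  -5.7  60. ] [510.1 -26.6  60. ] fixed [626.6 140.3  56. ] [489.7 121.8  56. ]
pivot [ 546.2 -169.7  128. ] wheel c [ 601.7 -149.1  100. ]
163 180 [616.9 119.4  31.7]
165 255 [568.6 116.1  34.3]
105 265 [557.7 153.8  62.1]
400 230 [584.7 -26.5  62.2]
163 100 [674.7 121.1  -1.3]
383 260 [568.6 -18.4  44. ]
440 155 [635.3 -52.3  47.2]
bottle [731.7 133.5 142.7]
block [778.9 -34.4  33.6]
jar [391.1  91.9  80.7]
```

```bash
python3 -m inch '[{"x":51.6,"y":-25.8,"z":2.5,"rz":-2},{"x":51.6,"y":-25.8,"z":2.5,"rz":-2},{"x":51.6,"y":-25.8,"z":2.5,"rz":-2},{"x":51.6,"y":-25.8,"z":2.5,"rz":-2},{"x":51.6,"y":-25.8,"z":2.5,"rz":-2},{"x":51.6,"y":-25.8,"z":2.5,"rz":-2},{"x":51.6,"y":-25.8,"z":2.5,"rz":-2},{"x":51.6,"y":-25.8,"z":2.5,"rz":-2},{"x":51.6,"y":-25.8,"z":2.5,"rz":-2},{"x":51.6,"y":-25.8,"z":2.5,"rz":-2}]'; python3 -c "
from workcell import bot
s=bot.state();print(s['joints'],s['ee_rot'])"
```

```text
[-1.28467980e+00  9.17672234e-02  1.23175010e+00  2.89991503e-05
  1.81976484e+00 -5.66689874e-02] [[ 9.41819712e-01  3.36118176e-01 -4.49865319e-04]
 [ 3.36118454e-01 -9.41818311e-01  1.62875686e-03]
 [ 1.23763389e-04 -1.68520335e-03 -9.99998572e-01]]$[0]: bad value
```

```bash
python3 -m inch '[{"x":51.6,"y":-25.8,"z":2.5,"rx":0,"ry":0,"rz":-2,"gripper":0},{"x":51.6,"y":-25.8,"z":2.5,"rx":0,"ry":0,"rz":-2,"gripper":0},{"x":51.6,"y":-25.8,"z":2.5,"rx":0,"ry":0,"rz":-2,"gripper":0},{"x":51.6,"y":-25.8,"z":2.5,"rx":0,"ry":0,"rz":-2,"gripper":0},{"x":51.6,"y":-25.8,"z":2.5,"rx":0,"ry":0,"rz":-2,"gripper":0},{"x":51.6,"y":-25.8,"z":2.5,"rx":0,"ry":0,"rz":-2,"gripper":0},{"x":51.6,"y":-25.8,"z":2.5,"rx":0,"ry":0,"rz":-2,"gripper":0},{"x":51.6,"y":-25.8,"z":2.5,"rx":0,"ry":0,"rz":-2,"gripper":0},{"x":51.6,"y":-25.8,"z":2.5,"rx":0,"ry":0,"rz":-2,"gripper":0},{"x":51.6,"y":-25.8,"z":2.5,"rx":0,"ry":0,"rz":-2,"gripper":0}]'; python3 -c "
from workcell import bot
s=bot.state();print(s['joints'],s['ee_rot'])"
```

```text
time: 1.35
tcp_pos: [602.2, -145.4, 163.9]
ee_rot: [[0.928, 0.373, -0.002], [0.373, -0.928, 0.001], [-0.001, -0.002, -1.0]]
ft_force: [-0.8, -0.2, -1.6]
gripper_width: 87.4
finger_force: 0.0
[-2.92189335e-01  1.42703378e-01  1.22223321e+00  7.09850507e-04
  1.77905337e+00  8.96777286e-01] [[ 0.92792851  0.37275231 -0.00209569]
 [ 0.37275543 -0.92792864  0.00135563]
 [-0.00143933 -0.00203911 -0.99999689]]
```

```bash
python3 -m inch '[{"x":0,"y":0,"z":3,"rx":0,"ry":0,"rz":0,"gripper":0},{"x":0,"y":0,"z":5.5,"rx":0,"ry":0,"rz":0,"gripper":0},{"x":0,"y":0,"z":5.5,"rx":0,"ry":0,"rz":0,"gripper":0},{"x":0,"y":0,"z":5.5,"rx":0,"ry":0,"rz":0,"gripper":0.5},{"x":0,"y":0,"z":5.5,"rx":0,"ry":0,"rz":0,"gripper":1},{"x":0,"y":0,"z":5.5,"rx":0,"ry":0,"rz":0,"gripper":1},{"x":0,"y":0,"z":5.5,"rx":0,"ry":0,"rz":0,"gripper":1},{"x":0,"y":0,"z":5.5,"rx":0,"ry":0,"rz":0,"gripper":1},{"x":0,"y":0,"z":5.5,"rx":0,"ry":0,"rz":0,"gripper":1},{"x":0,"y":0,"z":5.5,"rx":0,"ry":0,"rz":0,"gripper":1}]'
```

```text
time: 2.6
tcp_pos: [600.9, -148.6, 110.5]
ee_rot: [[0.929, 0.369, -0.0], [0.369, -0.929, 0.0], [-0.0, -0.0, -1.0]]
ft_force: [0.6, -0.0, 0.5]
gripper_width: 21.2
finger_force: 0.0
```

```bash
python3 -m inch '[{"x":0,"y":0,"z":0,"rx":0,"ry":0,"rz":0,"gripper":1},{"x":0,"y":0,"z":0,"rx":0,"ry":0,"rz":0,"gripper":1},{"x":0.1,"y":0,"z":-0.5,"rx":0,"ry":5,"rz":0,"gripper":1},{"x":0.15,"y":0,"z":-1.03,"rx":0,"ry":10,"rz":0,"gripper":1},{"x":0.11,"y":0,"z":-2.06,"rx":0,"ry":20,"rz":0,"gripper":1},{"x":-0.1,"y":0,"z":-3.08,"rx":0,"ry":30,"rz":0,"gripper":1},{"x":-0.49,"y":0,"z":-4.05,"rx":0,"ry":40,"rz":0,"gripper":1},{"x":-1.04,"y":0,"z":-4.92,"rx":0,"ry":50,"rz":0,"gripper":1},{"x":-1.04,"y":0,"z":-4.92,"rx":0,"ry":50,"rz":0,"gripper":1},{"x":-1.04,"y":0,"z":-4.92,"rx":0,"ry":50,"rz":0,"gripper":1}]'; python3 -c "
from workcell import bot
import cv2
s=bot.state();print(s['joints'])
p,d=bot.capture('side');cv2.imwrite('pics/s1.png',p[40:240,250:500,::-1].repeat(3,0).repeat(3,1))"
```

```text
time: 3.85
tcp_pos: [591.7, -153.0, 161.0]
ee_rot: [[0.598, 0.368, 0.712], [0.238, -0.93, 0.281], [0.765, 0.002, -0.644]]
ft_force: [1.2, -0.1, -0.4]
gripper_width: 0.4
finger_force: 0.0
[-0.76482728 -0.40856786  1.97158185  0.82194943  1.25144638  0.29106695]
```

View pics/s1.png

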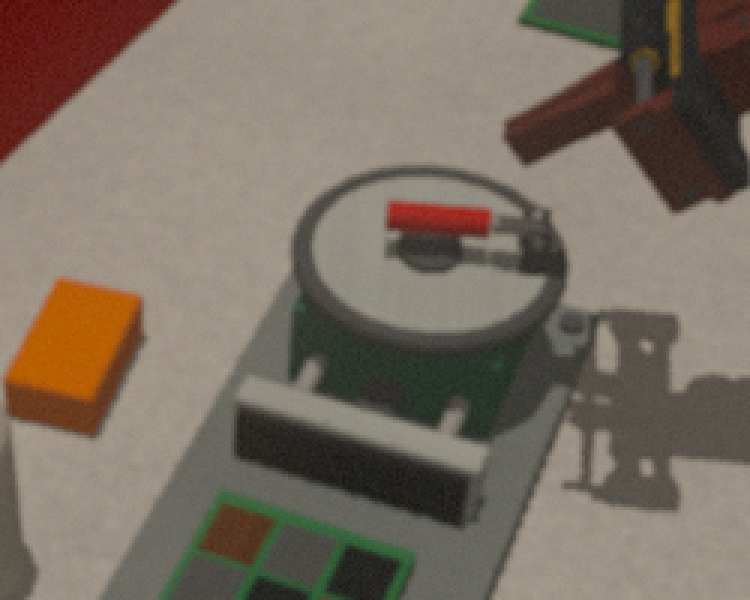

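```bash
python3 -c "
from workcell import bot
import cv2
from h import *
print(w2px('side',(200,-565,190)),w2px('side',(600,-148,165)))
print(bot.state()['time'])
p,d=bot.capture('side');cv2.imwrite('pics/s2.png',p[:,:,::-1]);print(bot.state()['time'],bot.state()['tcp_pos'])"
```

```text
(np.float64(698.3393952197787), np.float64(34.373851578440934)) (np.float64(399.1274571723885), np.float64(94.47227760332146))
3.9
3.95 [ 592.48184892 -152.42808555  161.92104317]
```

View pics/s2.png

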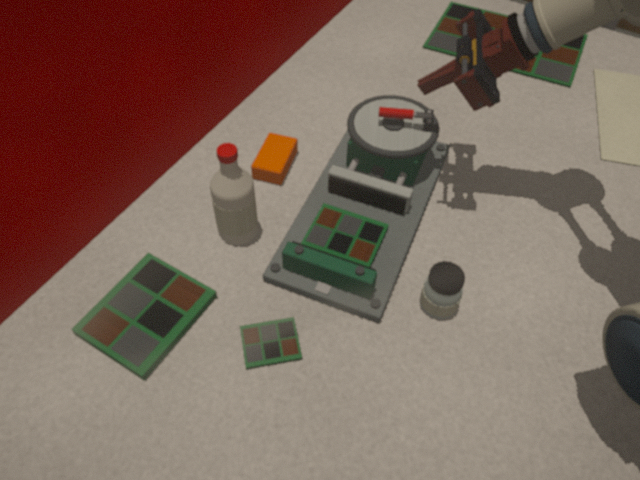

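```bash
python3 - <<'E'
from h import *
np.set_printoptions(precision=1,suppress=True)
p,d=bot.capture('side')
s=bot.state();print(s['tcp_pos'],s['ee_rot'],w2px('side',s['tcp_pos']))
for u,v in((424,86),(430,84),(437,80),(470,70)):print(u,v,d[v,u],px2w('side',u,v,depth=d[v,u]))
p,d=bot.capture('top');cv2.imwrite('pics/t2.png',cv2.resize(p[120:360,300:620,::-1],None,fx=2.4,fy=2.4))
print(w2px('top',s['tcp_pos']))
np.save('t2.npy',d)
E
```

```text
[ 592.5 -152.2  161.8] [[ 0.6  0.4  0.7]
 [ 0.2 -0.9  0.3]
 [ 0.8  0.  -0.6]] (np.float64(403.94085357217625), np.float64(96.13650226100282))
424 86 967.07275 [ 561.7 -154.8  193.5]
430 84 963.90686 [ 553.8 -159.6  197.6]
437 80 953.9166 [ 544.2 -161.8  208. ]
470 70 857.4861 [ 485.1 -117.5  276.6]
(np.float64(454.55761968513673), np.float64(238.53703361340288))
```

View pics/t2.png

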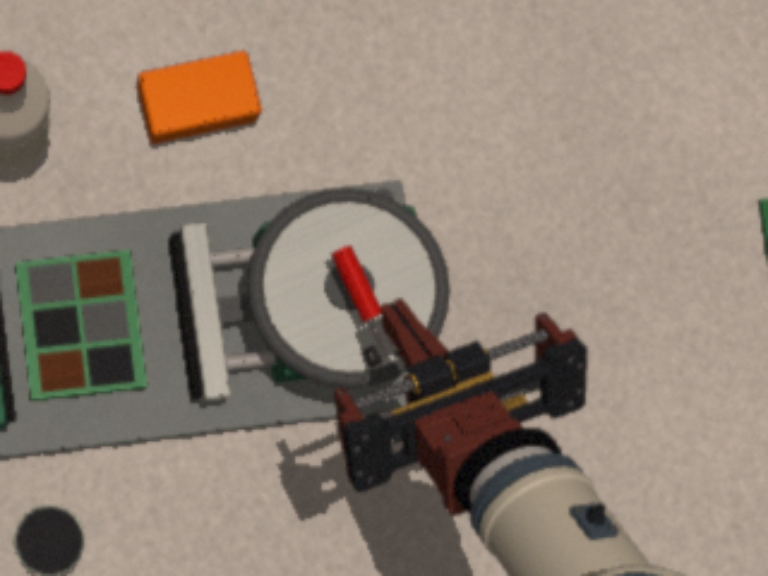

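```bash
python3 - <<'E'
from h import *
np.set_printoptions(precision=1,suppress=True)
s=bot.state();R=s['ee_rot'];t=s['tcp_pos']
d=np.load('t2.npy')
for n in('top','side'):
    p,D=bot.capture(n)
    if n=='top': u0,v0,u1,v1=455,240,520,300
    else: u0,v0,u1,v1=415,55,510,110
    o=[]
    for v in range(v0,v1):
        for u in range(u0,u1):
            if D[v,u]>0:
                w=px2w(n,u,v,depth=D[v,u])
                c=p[v,u].astype(int)
                if 140<w[2]<320 and c[0]>c[2]+15: o.append(R.T@(w-t))
    o=np.array(o);print(n,len(o));
    for zb in range(-130,10,10):
        q=o[(o[:,2]>=zb)&(o[:,2]<zb+10)]
        if len(q):print(zb,len(q),np.percentile(q,5,axis=0),np.percentile(q,95,axis=0))
E
```

```text
top 1197
-130 36 [ -24.2  -27.6 -129.6] [  33.7   56.4 -120.7]
-120 19 [  -3.7  -25.6 -119.7] [  34.5   20.5 -110.7]
-110 3 [  10.9  -13.1 -101.8] [  14.4    7.  -100.2]
-100 60 [  7.6 -13.5 -98.2] [ 13.3  12.7 -91. ]
-90 72 [  4.3 -12.9 -89.5] [ 13.2  12.3 -80.7]
-80 69 [ -3.8 -11.4 -79.5] [ 13.4  10.6 -70.5]
-70 58 [ -3.3 -10.4 -69.7] [ 13.1  10.1 -60.3]
-60 56 [ -6.3  -9.2 -59. ] [ 12.6   8.7 -50.9]
-50 61 [ -7.   -9.1 -49.7] [ 13.1   7.6 -40.7]
-40 32 [  0.1  -8.6 -39.5] [ 13.4   7.7 -32.7]
side 2206
-130 282 [ -28.4  -81.7 -129.7] [  33.2  -25.5 -120.3]
-120 226 [ -26.1  -81.3 -119.7] [  32.   -24.  -111.7]
-110 69 [   0.1  -24.5 -109.1] [  13.6   12.1 -100.1]
-100 107 [ -2.2 -14.7 -99.5] [ 12.4  11.3 -90.3]
-90 113 [ -7.6 -13.7 -89.4] [ 12.8  10.  -80.7]
-80 112 [ -7.6 -12.4 -79.4] [ 12.5   9.5 -70.8]
-70 107 [ -8.4 -10.9 -69.4] [ 12.7   7.5 -60.3]
-60 101 [ -8.6 -10.2 -59.4] [ 12.3   5.8 -50.7]
-50 102 [ -9.1 -10.2 -49.4] [ 12.2   7.8 -40.5]
-40 78 [ -8.9  -9.5 -39.4] [ 12.6   6.3 -32.5]
```

```bash
python3 -m inch '[{"x":-3.1,"y":0,"z":3.96,"rx":0,"ry":-10,"rz":0,"gripper":0.3},{"x":-3.1,"y":0,"z":3.96,"rx":0,"ry":-20,"rz":0,"gripper":0.3},{"x":-3.1,"y":0,"z":3.96,"rx":0,"ry":-30,"rz":0,"gripper":0.3},{"x":-3.1,"y":0,"z":3.96,"rx":0,"ry":-40,"rz":0,"gripper":0.3},{"x":-3.1,"y":0,"z":3.96,"rx":0,"ry":-50,"rz":0,"gripper":0.3},{"x":-3.1,"y":0,"z":3.96,"rx":0,"ry":-50,"rz":0,"gripper":0.3},{"x":-4.44,"y":0,"z":5.08,"rx":0,"ry":-50,"rz":0,"gripper":0.3},{"x":-5.78,"y":0,"z":6.21,"rx":0,"ry":-50,"rz":0,"gripper":0.3},{"x":-5.78,"y":0,"z":6.21,"rx":0,"ry":-50,"rz":0,"gripper":0.3},{"x":-5.78,"y":0,"z":6.21,"rx":0,"ry":-50,"rz":0,"gripper":1}]'; python3 -m inch '[{"x":0,"y":0,"z":0,"rx":0,"ry":0,"rz":0,"gripper":1},{"x":0,"y":0,"z":0,"rx":0,"ry":0,"rz":0,"gripper":1},{"x":0,"y":0,"z":0,"rx":0,"ry":0,"rz":0,"gripper":1},{"x":0,"y":0,"z":0,"rx":0,"ry":0,"rz":0,"gripper":1},{"x":0,"y":0,"z":0,"rx":0,"ry":0,"rz":0,"gripper":1},{"x":0,"y":0,"z":0,"rx":0,"ry":0,"rz":0,"gripper":1},{"x":0,"y":0,"z":0,"rx":0,"ry":0,"rz":0,"gripper":1},{"x":0,"y":0,"z":0,"rx":0,"ry":0,"rz":0,"gripper":1},{"x":0,"y":0,"z":0,"rx":0,"ry":0,"rz":0,"gripper":1},{"x":0,"y":0,"z":0,"rx":0,"ry":0,"rz":0,"gripper":1}]'
```

```text
time: 5.4
tcp_pos: [600.5, -149.2, 76.2]
ee_rot: [[0.93, 0.368, 0.001], [0.368, -0.93, -0.0], [0.001, 0.001, -1.0]]
ft_force: [0.6, 0.1, 1.1]
gripper_width: 54.9
finger_force: 0.0
time: 6.65
tcp_pos: [601.1, -148.5, 75.6]
ee_rot: [[0.929, 0.369, 0.0], [0.369, -0.929, 0.0], [0.0, -0.0, -1.0]]
ft_force: [1.3, 1.6, 1.0]
gripper_width: 17.5
finger_force: 29.7
```

```bash
python3 -m inch '[{"x":0.39,"y":0,"z":-0.52,"rx":0,"ry":5,"rz":0,"gripper":1},{"x":0.75,"y":0,"z":-1.08,"rx":0,"ry":10,"rz":0,"gripper":1},{"x":1.31,"y":0,"z":-2.28,"rx":0,"ry":20,"rz":0,"gripper":1},{"x":1.64,"y":0,"z":-3.55,"rx":0,"ry":30,"rz":0,"gripper":1},{"x":1.75,"y":0,"z":-4.86,"rx":0,"ry":40,"rz":0,"gripper":1},{"x":1.64,"y":0,"z":-6.17,"rx":0,"ry":50,"rz":0,"gripper":1},{"x":1.29,"y":0,"z":-7.44,"rx":0,"ry":60,"rz":0,"gripper":1},{"x":1.29,"y":0,"z":-7.44,"rx":0,"ry":60,"rz":0,"gripper":1},{"x":1.29,"y":0,"z":-7.44,"rx":0,"ry":60,"rz":0,"gripper":1},{"x":1.29,"y":0,"z":-7.44,"rx":0,"ry":60,"rz":0,"gripper":1}]'; python3 - <<'E'
from workcell import bot
print(bot.state()['joints'])
E
```

```text
time: 7.9
tcp_pos: [612.2, -145.0, 147.5]
ee_rot: [[0.47, 0.368, 0.803], [0.187, -0.93, 0.317], [0.863, 0.001, -0.505]]
ft_force: [-3.6, -6.3, -5.5]
gripper_width: 17.3
finger_force: 29.9
[-0.79930392 -0.38222673  2.07223389  1.04498077  1.17020975  0.09732561]
```

```bash
python3 -m inch '[{"x":0.39,"y":0,"z":-0.52,"rx":0,"ry":5,"rz":0,"gripper":1},{"x":0.75,"y":0,"z":-1.08,"rx":0,"ry":10,"rz":0,"gripper":1},{"x":1.05,"y":0,"z":-1.67,"rx":0,"ry":15,"rz":0,"gripper":1},{"x":1.31,"y":0,"z":-2.28,"rx":0,"ry":20,"rz":0,"gripper":1},{"x":1.5,"y":0,"z":-2.9,"rx":0,"ry":25,"rz":0,"gripper":1},{"x":1.5,"y":0,"z":-2.9,"rx":0,"ry":25,"rz":0,"gripper":1},{"x":1.5,"y":0,"z":-2.9,"rx":0,"ry":25,"rz":0,"gripper":1},{"x":1.5,"y":0,"z":-2.9,"rx":0,"ry":25,"rz":0,"gripper":1},{"x":1.5,"y":0,"z":-2.9,"rx":0,"ry":25,"rz":0,"gripper":1},{"x":1.5,"y":0,"z":-2.9,"rx":0,"ry":25,"rz":0,"gripper":1}]'; python3 - <<'E'
from workcell import bot
print(bot.state()['joints'])
E
```

```text
time: 9.15
tcp_pos: [596.9, -151.1, 174.6]
ee_rot: [[0.087, 0.367, 0.926], [0.033, -0.93, 0.366], [0.996, -0.001, -0.093]]
ft_force: [-1.3, -6.8, -7.6]
gripper_width: 17.3
finger_force: 29.8
[-0.96277853 -0.2696211   2.23908124  1.57345926  1.32133685 -0.38661003]
```

```bash
python3 -m inch '[{"x":0,"y":0,"z":0,"rx":0,"ry":0,"rz":0,"gripper":0.3},{"x":0,"y":0,"z":0,"rx":0,"ry":0,"rz":0,"gripper":0.3},{"x":0,"y":0,"z":-2,"rx":0,"ry":0,"rz":0,"gripper":0.3},{"x":0,"y":0,"z":-6,"rx":0,"ry":0,"rz":0,"gripper":0.3},{"x":0,"y":0,"z":-10,"rx":0,"ry":0,"rz":0,"gripper":0.3},{"x":6,"y":0,"z":-10,"rx":0,"ry":0,"rz":0,"gripper":0.3},{"x":12,"y":0,"z":-10,"rx":0,"ry":-10,"rz":0,"gripper":0.3},{"x":12,"y":0,"z":-10,"rx":0,"ry":-20,"rz":0,"gripper":0.3},{"x":12,"y":0,"z":-10,"rx":0,"ry":-30,"rz":0,"gripper":0.3},{"x":12,"y":0,"z":-10,"rx":0,"ry":-40,"rz":0,"gripper":0.3}]'; python3 - <<'E'
from workcell import bot
import numpy as np
s=bot.state();print(s['joints']);R=s['ee_rot']
print(R.T@(np.array([550.5,-169,240])-s['tcp_pos']))
G=np.array([[.93,.368,0],[.368,-.93,0],[0,0,-1]]).astype(float)
from scipy.spatial.transform import Rotation as Q
print(Q.from_matrix(R.T@G).as_rotvec(degrees=True))
E
```

```text
time: 10.4
tcp_pos: [513.2, -183.4, 307.6]
ee_rot: [[0.66, 0.368, 0.655], [0.264, -0.93, 0.257], [0.703, 0.003, -0.711]]
ft_force: [0.8, -0.2, -0.3]
gripper_width: 61.0
finger_force: 0.0
[-0.90653103 -0.48997659  1.72457297  0.74030923  1.61495498  0.43422771]
[-19.14366121   0.13582953  76.16174538]
[  0.17492273 -44.69859669   0.0684076 ]
```

```bash
python3 -m inch '[{"x":0,"y":0,"z":0,"rx":0,"ry":-10,"rz":0,"gripper":0.3},{"x":0,"y":0,"z":0,"rx":0,"ry":-20,"rz":0,"gripper":0.3},{"x":0,"y":0,"z":0,"rx":0,"ry":-30,"rz":0,"gripper":0.3},{"x":0,"y":0,"z":0,"rx":0,"ry":-40,"rz":0,"gripper":0.3},{"x":-1.9,"y":0,"z":7.6,"rx":0,"ry":-44.7,"rz":0,"gripper":0.3},{"x":-1.9,"y":0,"z":7.6,"rx":0,"ry":-44.7,"rz":0,"gripper":0.3},{"x":-1.9,"y":0,"z":7.6,"rx":0,"ry":-44.7,"rz":0,"gripper":0.3},{"x":-1.9,"y":0,"z":7.6,"rx":0,"ry":-44.7,"rz":0,"gripper":0.3},{"x":-1.9,"y":0,"z":7.6,"rx":0,"ry":-44.7,"rz":0,"gripper":0.3},{"x":-1.9,"y":0,"z":7.6,"rx":0,"ry":-44.7,"rz":0,"gripper":0.3}]'; python3 - <<'E'
from workcell import bot
import cv2
p,d=bot.capture('side');cv2.imwrite('pics/s3.png',p[0:200,310:560,::-1].repeat(3,0).repeat(3,1))
E
```

```text
time: 11.65
tcp_pos: [550.9, -169.2, 240.3]
ee_rot: [[0.93, 0.368, 0.008], [0.368, -0.93, 0.001], [0.007, 0.002, -1.0]]
ft_force: [-0.5, 0.1, -0.2]
gripper_width: 61.6
finger_force: 0.0
```

View pics/s3.png

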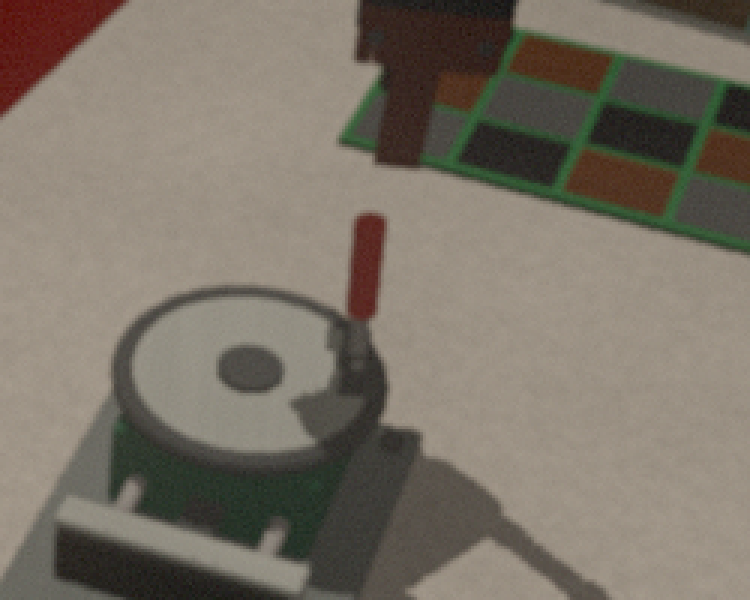

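The handle stands upright (crop (365,265)), and the fingers (crop (398,160)) are above it. I'll descend and grip.

```bash
python3 -m inch '[{"x":0,"y":0,"z":4,"rx":0,"ry":0,"rz":0,"gripper":0.3},{"x":0,"y":0,"z":8,"rx":0,"ry":0,"rz":0,"gripper":0.3},{"x":0,"y":0,"z":10.6,"rx":0,"ry":0,"rz":0,"gripper":0.3},{"x":0,"y":0,"z":10.6,"rx":0,"ry":0,"rz":0,"gripper":0.6},{"x":0,"y":0,"z":10.6,"rx":0,"ry":0,"rz":0,"gripper":1},{"x":0,"y":0,"z":10.6,"rx":0,"ry":0,"rz":0,"gripper":1},{"x":0,"y":0,"z":10.6,"rx":0,"ry":0,"rz":0,"gripper":1},{"x":0,"y":0,"z":10.6,"rx":0,"ry":0,"rz":0,"gripper":1},{"x":0,"y":0,"z":10.6,"rx":0,"ry":0,"rz":0,"gripper":1},{"x":0,"y":0,"z":10.6,"rx":0,"ry":0,"rz":0,"gripper":1}]'; python3 - <<'E'
from workcell import bot
print(bot.state()['joints'])
E
```

```text
time: 12.95
tcp_pos: [552.3, -169.0, 133.5]
ee_rot: [[0.93, 0.368, 0.007], [0.368, -0.93, 0.0], [0.007, 0.002, -1.0]]
ft_force: [3.7, -4.0, 4.8]
gripper_width: 17.6
finger_force: 30.0
[-0.3576253   0.01984588  1.40530663  0.00272917  1.70998434  0.83629957]
```

```bash
python3 -m inch '[{"x":-0.15,"y":-1.14,"z":0,"rx":0,"ry":0,"rz":0,"gripper":1},{"x":0.1,"y":-2.1,"z":0,"rx":0,"ry":0,"rz":0,"gripper":1},{"x":1.09,"y":-3.81,"z":0,"rx":0,"ry":0,"rz":0,"gripper":1},{"x":2.61,"y":-5.09,"z":0,"rx":0,"ry":0,"rz":0,"gripper":1},{"x":4.47,"y":-5.76,"z":0,"rx":0,"ry":0,"rz":0,"gripper":1},{"x":6.45,"y":-5.76,"z":0,"rx":0,"ry":0,"rz":0,"gripper":1},{"x":8.31,"y":-5.09,"z":0,"rx":0,"ry":0,"rz":0,"gripper":1},{"x":9.83,"y":-3.81,"z":0,"rx":0,"ry":0,"rz":0,"gripper":1},{"x":10.82,"y":-2.1,"z":0,"rx":0,"ry":0,"rz":0,"gripper":1},{"x":11.07,"y":-1.14,"z":0,"rx":0,"ry":0,"rz":0,"gripper":1}]'; cat >st.py <<'E'
from h import *
s=bot.state();R=s['ee_rot'];W=np.array([602.5,-147.5,0])
g=s['tcp_pos']-50.7*R[:,2]; r=(g-W)[:2]; x=R[:2,0]/np.linalg.norm(R[:2,0]); y=np.array([x[1],-x[0]])
a,b=r@x,r@y; th=np.degrees(np.arctan2(-b,-a))%360
t=np.array([np.sin(np.radians(th))*x[0]-np.cos(np.radians(th))*y[0],np.sin(np.radians(th))*x[1]-np.cos(np.radians(th))*y[1]])
f=s['ft_force'][:2]
print('theta %.1f r %.1f rel x %.1f y %.1f z %.1f'%(th,np.hypot(a,b),a,b,g[2]),'Ftan %.1f Frad %.1f'%(f@t,f@(r/np.hypot(a,b))),'F',s['ft_force'].round(1),'w %.1f t %.2f'%(s['gripper_width'],s['time']),'jaw moved est')
E
python3 st.py
```

```text
time: 14.2
tcp_pos: [651.6, -111.8, 133.3]
ee_rot: [[0.928, 0.373, 0.006], [0.373, -0.928, 0.01], [0.009, -0.007, -1.0]]
ft_force: [2.1, 11.3, 4.1]
gripper_width: 17.1
finger_force: 30.0
theta 166.1 r 60.2 rel x 58.4 y -14.5 z 184.0 Ftan -8.0 Frad 8.3 F [ 2.1 11.3  4.1] w 17.1 t 14.20 jaw moved est
```

```bash
python3 -m inch '[{"x":0.08,"y":0.99,"z":0,"rx":0,"ry":0,"rz":0,"gripper":1},{"x":0,"y":1.98,"z":0,"rx":0,"ry":0,"rz":0,"gripper":1},{"x":-0.67,"y":3.84,"z":0,"rx":0,"ry":0,"rz":0,"gripper":1},{"x":-1.95,"y":5.36,"z":0,"rx":0,"ry":0,"rz":0,"gripper":1},{"x":-3.66,"y":6.35,"z":0,"rx":0,"ry":0,"rz":0,"gripper":1},{"x":-5.61,"y":6.69,"z":0,"rx":0,"ry":0,"rz":0,"gripper":1},{"x":-7.09,"y":6.5,"z":0,"rx":0,"ry":0,"rz":0,"gripper":1},{"x":-8.46,"y":5.93,"z":0,"rx":0,"ry":0,"rz":0,"gripper":1},{"x":-8.46,"y":5.93,"z":0,"rx":0,"ry":0,"rz":0,"gripper":1},{"x":-8.46,"y":5.93,"z":0,"rx":0,"ry":0,"rz":0,"gripper":1}]'; python3 st.py;  python3 - <<'E'
from workcell import bot
import cv2
p,d=bot.capture('top');cv2.imwrite('pics/t3.png',cv2.resize(p[180:320,260:500,::-1],None,fx=3.3,fy=3.3,interpolation=2))
E
```

```text
time: 15.45
tcp_pos: [593.4, -206.4, 133.3]
ee_rot: [[0.931, 0.366, 0.006], [0.366, -0.931, -0.004], [0.004, 0.006, -1.0]]
ft_force: [1.1, -11.2, 2.5]
gripper_width: 17.3
finger_force: 30.0
theta 300.6 r 59.5 rel x -30.2 y 51.2 z 184.0 Ftan -2.9 Frad 10.9 F [  1.1 -11.2   2.5] w 17.3 t 15.45 jaw moved est
```

View pics/t3.png

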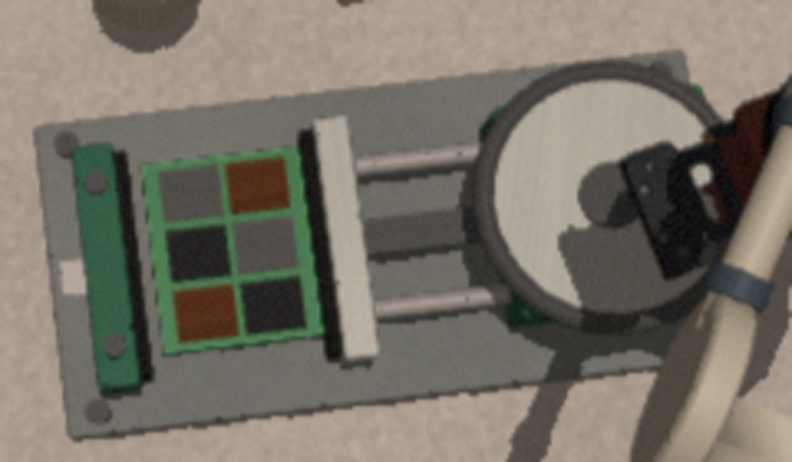

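```bash
python3 -m inch '[{"x":-0.81,"y":-0.25,"z":0,"rx":0,"ry":0,"rz":0,"gripper":1},{"x":-1.28,"y":-0.66,"z":0,"rx":0,"ry":0,"rz":0,"gripper":1},{"x":-1.71,"y":-1.12,"z":0,"rx":0,"ry":0,"rz":0,"gripper":1},{"x":-1.81,"y":-1.24,"z":0,"rx":0,"ry":0,"rz":0,"gripper":1},{"x":-1.9,"y":-1.36,"z":0,"rx":0,"ry":0,"rz":0,"gripper":1},{"x":-1.99,"y":-1.48,"z":0,"rx":0,"ry":0,"rz":0,"gripper":1},{"x":-2.08,"y":-1.61,"z":0,"rx":0,"ry":0,"rz":0,"gripper":1},{"x":-2.17,"y":-1.74,"z":0,"rx":0,"ry":0,"rz":0,"gripper":1},{"x":-2.25,"y":-1.88,"z":0,"rx":0,"ry":0,"rz":0,"gripper":1},{"x":-2.33,"y":-2.01,"z":0,"rx":0,"ry":0,"rz":0,"gripper":1}]'; python3 st.py
```

```text
time: 16.75
tcp_pos: [565.1, -195.3, 133.3]
ee_rot: [[0.93, 0.367, 0.007], [0.367, -0.93, -0.002], [0.006, 0.005, -1.0]]
ft_force: [3.4, -8.4, 2.1]
gripper_width: 17.2
finger_force: 30.0
theta 329.9 r 60.8 rel x -52.6 y 30.5 z 184.0 Ftan -7.9 Frad 4.4 F [ 3.4 -8.4  2.1] w 17.2 t 16.75 jaw moved est
```

```bash
python3 -m inch '[{"x":-0.03,"y":-0.06,"z":0,"rx":0,"ry":0,"rz":0,"gripper":1},{"x":-0.07,"y":-0.12,"z":0,"rx":0,"ry":0,"rz":0,"gripper":1},{"x":-0.1,"y":-0.18,"z":0,"rx":0,"ry":0,"rz":0,"gripper":1},{"x":-0.13,"y":-0.24,"z":0,"rx":0,"ry":0,"rz":0,"gripper":1},{"x":-0.16,"y":-0.3,"z":0,"rx":0,"ry":0,"rz":0,"gripper":1},{"x":-0.19,"y":-0.36,"z":0,"rx":0,"ry":0,"rz":0,"gripper":1},{"x":-0.22,"y":-0.42,"z":0,"rx":0,"ry":0,"rz":0,"gripper":1},{"x":-0.25,"y":-0.49,"z":0,"rx":0,"ry":0,"rz":0,"gripper":1},{"x":-0.28,"y":-0.55,"z":0,"rx":0,"ry":0,"rz":0,"gripper":1},{"x":-0.3,"y":-0.61,"z":0,"rx":0,"ry":0,"rz":0,"gripper":1}]'; python3 st.py
```

```text
time: 18.0
tcp_pos: [559.9, -190.8, 133.3]
ee_rot: [[0.93, 0.367, 0.007], [0.367, -0.93, -0.002], [0.005, 0.005, -1.0]]
ft_force: [3.2, -8.1, 3.0]
gripper_width: 17.4
finger_force: 30.0
theta 336.4 r 60.9 rel x -55.8 y 24.4 z 184.0 Ftan -8.0 Frad 3.5 F [ 3.2 -8.1  3. ] w 17.4 t 18.00 jaw moved est
```

```bash
python3 -m inch '[{"x":-0.02,"y":-0.05,"z":0,"rx":0,"ry":0,"rz":0,"gripper":1},{"x":-0.04,"y":-0.1,"z":0,"rx":0,"ry":0,"rz":0,"gripper":1},{"x":-0.06,"y":-0.16,"z":0,"rx":0,"ry":0,"rz":0,"gripper":1},{"x":-0.08,"y":-0.21,"z":0,"rx":0,"ry":0,"rz":0,"gripper":1},{"x":-0.1,"y":-0.26,"z":0,"rx":0,"ry":0,"rz":0,"gripper":1},{"x":-0.12,"y":-0.32,"z":0,"rx":0,"ry":0,"rz":0,"gripper":1},{"x":-0.14,"y":-0.37,"z":0,"rx":0,"ry":0,"rz":0,"gripper":1},{"x":-0.16,"y":-0.42,"z":0,"rx":0,"ry":0,"rz":0,"gripper":1},{"x":-0.17,"y":-0.48,"z":0,"rx":0,"ry":0,"rz":0,"gripper":1},{"x":-0.19,"y":-0.53,"z":0,"rx":0,"ry":0,"rz":0,"gripper":1}]'; python3 st.py
```

```text
time: 19.25
tcp_pos: [555.9, -186.7, 133.3]
ee_rot: [[0.93, 0.367, 0.006], [0.367, -0.93, -0.002], [0.005, 0.005, -1.0]]
ft_force: [1.4, -9.6, 3.1]
gripper_width: 17.6
finger_force: 30.0
theta 341.7 r 61.0 rel x -58.0 y 19.1 z 184.0 Ftan -8.2 Frad 5.1 F [ 1.4 -9.6  3.1] w 17.6 t 19.25 jaw moved est
```

```bash
python3 -m inch '[{"x":-0.02,"y":-0.05,"z":0,"rx":0,"ry":0,"rz":0,"gripper":1},{"x":-0.03,"y":-0.1,"z":0,"rx":0,"ry":0,"rz":0,"gripper":1},{"x":-0.05,"y":-0.15,"z":0,"rx":0,"ry":0,"rz":0,"gripper":1},{"x":-0.06,"y":-0.2,"z":0,"rx":0,"ry":0,"rz":0,"gripper":1},{"x":-0.08,"y":-0.25,"z":0,"rx":0,"ry":0,"rz":0,"gripper":1},{"x":-0.09,"y":-0.3,"z":0,"rx":0,"ry":0,"rz":0,"gripper":1},{"x":-0.1,"y":-0.35,"z":0,"rx":0,"ry":0,"rz":0,"gripper":1},{"x":-0.12,"y":-0.4,"z":0,"rx":0,"ry":0,"rz":0,"gripper":1},{"x":-0.13,"y":-0.45,"z":0,"rx":0,"ry":0,"rz":0,"gripper":1},{"x":-0.14,"y":-0.5,"z":0,"rx":0,"ry":0,"rz":0,"gripper":1}]'; python3 st.py
```

```text
time: 20.5
tcp_pos: [552.6, -182.5, 133.3]
ee_rot: [[0.93, 0.367, 0.006], [0.367, -0.93, -0.002], [0.004, 0.004, -1.0]]
ft_force: [1.6, -9.7, 4.1]
gripper_width: 17.4
finger_force: 30.0
theta 346.7 r 61.1 rel x -59.5 y 14.1 z 184.0 Ftan -8.9 Frad 4.2 F [ 1.6 -9.7  4.1] w 17.4 t 20.50 jaw moved est
```

```bash
python3 -m inch '[{"x":-0.01,"y":-0.04,"z":0,"rx":0,"ry":0,"rz":0,"gripper":1},{"x":-0.02,"y":-0.07,"z":0,"rx":0,"ry":0,"rz":0,"gripper":1},{"x":-0.02,"y":-0.11,"z":0,"rx":0,"ry":0,"rz":0,"gripper":1},{"x":-0.03,"y":-0.14,"z":0,"rx":0,"ry":0,"rz":0,"gripper":1},{"x":-0.04,"y":-0.18,"z":0,"rx":0,"ry":0,"rz":0,"gripper":1},{"x":-0.04,"y":-0.22,"z":0,"rx":0,"ry":0,"rz":0,"gripper":1},{"x":-0.05,"y":-0.25,"z":0,"rx":0,"ry":0,"rz":0,"gripper":1},{"x":-0.06,"y":-0.29,"z":0,"rx":0,"ry":0,"rz":0,"gripper":1},{"x":-0.06,"y":-0.32,"z":0,"rx":0,"ry":0,"rz":0,"gripper":1},{"x":-0.07,"y":-0.36,"z":0,"rx":0,"ry":0,"rz":0,"gripper":1}]'; python3 st.py
```

```text
time: 21.75
tcp_pos: [550.5, -179.5, 133.3]
ee_rot: [[0.93, 0.367, 0.006], [0.367, -0.93, -0.002], [0.004, 0.004, -1.0]]
ft_force: [0.8, -8.4, 3.5]
gripper_width: 17.7
finger_force: 30.0
theta 350.2 r 61.2 rel x -60.3 y 10.5 z 184.0 Ftan -7.6 Frad 3.7 F [ 0.8 -8.4  3.5] w 17.7 t 21.75 jaw moved est
```

```bash
python3 -m inch '[{"x":-0.01,"y":-0.04,"z":0,"rx":0,"ry":0,"rz":0,"gripper":1},{"x":-0.01,"y":-0.08,"z":0,"rx":0,"ry":0,"rz":0,"gripper":1},{"x":-0.02,"y":-0.12,"z":0,"rx":0,"ry":0,"rz":0,"gripper":1},{"x":-0.02,"y":-0.16,"z":0,"rx":0,"ry":0,"rz":0,"gripper":1},{"x":-0.03,"y":-0.2,"z":0,"rx":0,"ry":0,"rz":0,"gripper":1},{"x":-0.03,"y":-0.25,"z":0,"rx":0,"ry":0,"rz":0,"gripper":1},{"x":-0.04,"y":-0.29,"z":0,"rx":0,"ry":0,"rz":0,"gripper":1},{"x":-0.04,"y":-0.33,"z":0,"rx":0,"ry":0,"rz":0,"gripper":1},{"x":-0.05,"y":-0.37,"z":0,"rx":0,"ry":0,"rz":0,"gripper":1},{"x":-0.05,"y":-0.41,"z":0,"rx":0,"ry":0,"rz":0,"gripper":1}]'; python3 st.py
```

```text
time: 23.0
tcp_pos: [548.4, -175.8, 133.3]
ee_rot: [[0.93, 0.367, 0.005], [0.367, -0.93, -0.002], [0.004, 0.004, -1.0]]
ft_force: [-0.4, -8.9, 4.5]
gripper_width: 17.3
finger_force: 30.0
theta 354.1 r 61.3 rel x -60.9 y 6.3 z 184.0 Ftan -7.7 Frad 4.4 F [-0.4 -8.9  4.5] w 17.3 t 23.00 jaw moved est
```

```bash
python3 -m inch '[{"x":0,"y":-0.05,"z":0,"rx":0,"ry":0,"rz":0,"gripper":1},{"x":0,"y":-0.09,"z":0,"rx":0,"ry":0,"rz":0,"gripper":1},{"x":-0.01,"y":-0.14,"z":0,"rx":0,"ry":0,"rz":0,"gripper":1},{"x":-0.01,"y":-0.19,"z":0,"rx":0,"ry":0,"rz":0,"gripper":1},{"x":-0.01,"y":-0.23,"z":0,"rx":0,"ry":0,"rz":0,"gripper":1},{"x":-0.01,"y":-0.28,"z":0,"rx":0,"ry":0,"rz":0,"gripper":1},{"x":-0.02,"y":-0.33,"z":0,"rx":0,"ry":0,"rz":0,"gripper":1},{"x":-0.02,"y":-0.38,"z":0,"rx":0,"ry":0,"rz":0,"gripper":1},{"x":-0.02,"y":-0.42,"z":0,"rx":0,"ry":0,"rz":0,"gripper":1},{"x":-0.02,"y":-0.47,"z":0,"rx":0,"ry":0,"rz":0,"gripper":1}]'; python3 st.py
```

```text
time: 24.25
tcp_pos: [546.9, -172.8, 133.3]
ee_rot: [[0.931, 0.366, 0.006], [0.366, -0.931, -0.005], [0.004, 0.007, -1.0]]
ft_force: [2.5, -13.3, 2.5]
gripper_width: 17.7
finger_force: 30.0
theta 357.3 r 61.3 rel x -61.2 y 2.8 z 184.0 Ftan -13.1 Frad 3.2 F [  2.5 -13.3   2.5] w 17.7 t 24.25 jaw moved est
```

```bash
python3 -m inch '[{"x":0,"y":0.08,"z":0,"rx":0,"ry":0,"rz":0,"gripper":1},{"x":0,"y":0.15,"z":0,"rx":0,"ry":0,"rz":0,"gripper":1},{"x":0,"y":0.15,"z":0,"rx":0,"ry":0,"rz":0,"gripper":1},{"x":0,"y":0.15,"z":0,"rx":0,"ry":0,"rz":0,"gripper":1},{"x":0,"y":0.15,"z":0,"rx":0,"ry":0,"rz":0,"gripper":1},{"x":0,"y":0.15,"z":0,"rx":0,"ry":0,"rz":0,"gripper":1},{"x":0,"y":0.15,"z":0,"rx":0,"ry":0,"rz":0,"gripper":1},{"x":0,"y":0.15,"z":0,"rx":0,"ry":0,"rz":0,"gripper":1},{"x":0,"y":0.15,"z":0,"rx":0,"ry":0,"rz":0,"gripper":1},{"x":0,"y":0.15,"z":0,"rx":0,"ry":0,"rz":0,"gripper":1}]'; python3 st.py
```

```text
time: 25.5
tcp_pos: [547.0, -173.0, 133.3]
ee_rot: [[0.93, 0.367, 0.005], [0.367, -0.93, -0.003], [0.004, 0.004, -1.0]]
ft_force: [1.2, -9.4, 4.5]
gripper_width: 17.3
finger_force: 30.0
theta 357.1 r 61.3 rel x -61.2 y 3.1 z 184.0 Ftan -9.0 Frad 2.7 F [ 1.2 -9.4  4.5] w 17.3 t 25.50 jaw moved est
```

```bash
python3 -m inch '[{"x":0,"y":0.15,"z":0,"rx":0,"ry":0,"rz":0,"gripper":0.5},{"x":0,"y":0.15,"z":0,"rx":0,"ry":0,"rz":0,"gripper":0.5},{"x":0,"y":0,"z":0,"rx":0,"ry":0,"rz":0,"gripper":0.5},{"x":0,"y":0,"z":-3,"rx":0,"ry":0,"rz":0,"gripper":0.5},{"x":0,"y":0,"z":-8,"rx":0,"ry":0,"rz":0,"gripper":0.5},{"x":-4,"y":0,"z":-8,"rx":0,"ry":0,"rz":0,"gripper":1},{"x":-4,"y":0,"z":-8,"rx":0,"ry":0,"rz":0,"gripper":1},{"x":-4,"y":0,"z":-8,"rx":0,"ry":0,"rz":0,"gripper":1},{"x":-4,"y":0,"z":-8,"rx":0,"ry":0,"rz":0,"gripper":1},{"x":-4,"y":0,"z":-8,"rx":0,"ry":0,"rz":0,"gripper":1}]'; python3 st.py;  python3 - <<'E'
from workcell import bot
import cv2,numpy as np
p,d=bot.capture('side');a=p[50:200,310:510,::-1].repeat(2,0).repeat(2,1)
p,d=bot.capture('top');b=p[190:340,280:480,::-1].repeat(2,0).repeat(2,1)
cv2.imwrite('pics/s4.png',np.hstack([a,b]))
E
```

```text
time: 26.75
tcp_pos: [510.0, -185.0, 211.6]
ee_rot: [[0.929, 0.369, 0.004], [0.369, -0.929, 0.003], [0.005, -0.001, -1.0]]
ft_force: [-0.7, -0.6, 0.0]
gripper_width: 0.7
finger_force: 0.0
theta 359.6 r 100.0 rel x -100.0 y 0.7 z 262.3 Ftan -0.3 Frad 0.9 F [-0.7 -0.6  0. ] w 0.7 t 26.75 jaw moved est
```

View pics/s4.png

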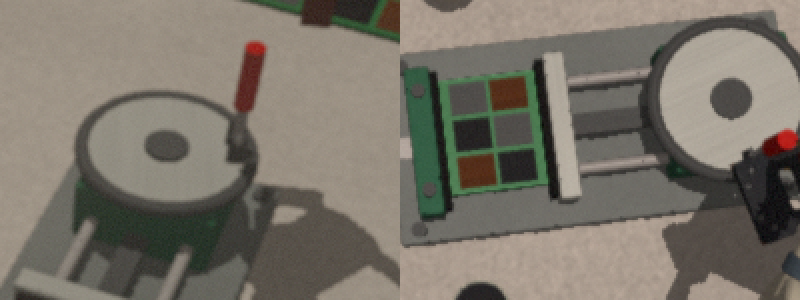

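```bash
python3 -m inch '[{"x":0.5,"y":0.2,"z":3,"rx":0,"ry":0,"rz":0,"gripper":1},{"x":0.9,"y":0.2,"z":5,"rx":0,"ry":0,"rz":0,"gripper":1},{"x":1.7,"y":0.2,"z":5,"rx":0,"ry":0,"rz":0,"gripper":1},{"x":2.7,"y":0.2,"z":4.95,"rx":0,"ry":0,"rz":0,"gripper":1},{"x":3.77,"y":0.1,"z":4.95,"rx":0,"ry":0,"rz":0,"gripper":1},{"x":5.56,"y":0.1,"z":5.4,"rx":0,"ry":0,"rz":0,"gripper":1},{"x":7.16,"y":0,"z":6.3,"rx":0,"ry":0,"rz":0,"gripper":1},{"x":8.47,"y":0,"z":7.6,"rx":0,"ry":0,"rz":0,"gripper":1},{"x":9.39,"y":-0.1,"z":9.2,"rx":0,"ry":0,"rz":0,"gripper":1},{"x":9.39,"y":-0.1,"z":9.2,"rx":0,"ry":0,"rz":0,"gripper":1}]'; python3 st.py
```

```text
time: 28.1
tcp_pos: [596.3, -148.9, 117.6]
ee_rot: [[0.929, 0.369, 0.0], [0.369, -0.929, 0.003], [0.002, -0.003, -1.0]]
ft_force: [-0.4, 1.0, 0.0]
gripper_width: 1.0
finger_force: 0.0
theta 7.4 r 6.4 rel x -6.3 y -0.8 z 168.3 Ftan 1.0 Frad 0.1 F [-0.4  1.   0. ] w 1.0 t 28.10 jaw moved est
```

```bash
python3 -m inch '[{"x":0.3,"y":0,"z":0.6,"rx":0,"ry":0,"rz":0,"gripper":1},{"x":0.5,"y":0,"z":1.1,"rx":0,"ry":0,"rz":0,"gripper":1},{"x":0.5,"y":0,"z":1.4,"rx":0,"ry":0,"rz":0,"gripper":1},{"x":0.5,"y":0,"z":1.5,"rx":0,"ry":0,"rz":0,"gripper":1},{"x":0.5,"y":0,"z":1.6,"rx":0,"ry":0,"rz":0,"gripper":1},{"x":0.5,"y":0,"z":1.65,"rx":0,"ry":0,"rz":0,"gripper":1},{"x":0.5,"y":0,"z":1.7,"rx":0,"ry":0,"rz":0,"gripper":1},{"x":0.5,"y":0,"z":1.75,"rx":0,"ry":0,"rz":0,"gripper":1},{"x":0.5,"y":0,"z":1.75,"rx":0,"ry":0,"rz":0,"gripper":1},{"x":0.5,"y":0,"z":1.75,"rx":0,"ry":0,"rz":0,"gripper":1}]'; python3 st.py
```

```text
time: 29.35
tcp_pos: [601.8, -147.8, 103.2]
ee_rot: [[0.93, 0.369, 0.005], [0.369, -0.93, 0.002], [0.005, -0.0, -1.0]]
ft_force: [-0.6, -0.6, -0.1]
gripper_width: 0.5
finger_force: 0.1
theta 0.5 r 1.0 rel x -1.0 y -0.0 z 153.9 Ftan -0.3 Frad 0.8 F [-0.6 -0.6 -0.1] w 0.5 t 29.35 jaw moved est
```

```bash
python3 -m inch '[{"x":0,"y":0,"z":0.05,"rx":0,"ry":0,"rz":0,"gripper":1},{"x":0,"y":0,"z":0.1,"rx":0,"ry":0,"rz":0,"gripper":1},{"x":0,"y":0,"z":0.15,"rx":0,"ry":0,"rz":0,"gripper":1},{"x":0,"y":0,"z":0.2,"rx":0,"ry":0,"rz":0,"gripper":1},{"x":0,"y":0,"z":0.25,"rx":0,"ry":0,"rz":0,"gripper":1},{"x":0,"y":0,"z":0.3,"rx":0,"ry":0,"rz":0,"gripper":1},{"x":0,"y":0,"z":0.35,"rx":0,"ry":0,"rz":0,"gripper":1},{"x":0,"y":0,"z":0.35,"rx":0,"ry":0,"rz":0,"gripper":1},{"x":0,"y":0,"z":0.35,"rx":0,"ry":0,"rz":0,"gripper":1},{"x":0,"y":0,"z":0.35,"rx":0,"ry":0,"rz":0,"gripper":1}]'; python3 st.py
```

```text
time: 30.6
tcp_pos: [602.1, -147.9, 100.5]
ee_rot: [[0.929, 0.369, 0.006], [0.369, -0.93, 0.002], [0.006, 0.001, -1.0]]
ft_force: [1.1, -1.0, 5.0]
gripper_width: 0.3
finger_force: 2.7
theta 346.8 r 0.8 rel x -0.8 y 0.2 z 151.2 Ftan -1.4 Frad -0.3 F [ 1.1 -1.   5. ] w 0.3 t 30.60 jaw moved est
```

Firm contact at the flat stop (5 N upward). I'll lift away and check.

```bash
python3 -m inch '[{"x":0,"y":0,"z":-1,"rx":0,"ry":0,"rz":0,"gripper":1},{"x":0,"y":0,"z":-5,"rx":0,"ry":0,"rz":0,"gripper":1},{"x":0,"y":0,"z":-10,"rx":0,"ry":0,"rz":0,"gripper":1},{"x":-6,"y":0,"z":-12,"rx":0,"ry":0,"rz":0,"gripper":1},{"x":-12,"y":0,"z":-12,"rx":0,"ry":0,"rz":0,"gripper":1},{"x":-16,"y":0,"z":-12,"rx":0,"ry":0,"rz":0,"gripper":1},{"x":-16,"y":0,"z":-12,"rx":0,"ry":0,"rz":0,"gripper":1},{"x":-16,"y":0,"z":-12,"rx":0,"ry":0,"rz":0,"gripper":1},{"x":-16,"y":0,"z":-12,"rx":0,"ry":0,"rz":0,"gripper":1},{"x":-16,"y":0,"z":-12,"rx":0,"ry":0,"rz":0,"gripper":1}]'; python3 - <<'E'
from h import *
np.set_printoptions(precision=1,suppress=True)
for n in('side','top'):
    p,d=bot.capture(n);cv2.imwrite(f'pics/f_{n}.png',p[:,:,::-1])
    c=p.astype(int);b=(350,60,450,190) if n=='side' else(400,195,490,290)
    R=np.array([px2w(n,u,v,depth=d[v,u]) for v in range(b[1],b[3]) for u in range(b[0],b[2]) if c[v,u,0]>120 and c[v,u,1]<60])
    R=R[(R[:,2]>100)&(R[:,2]<240)];m=R.mean(0);V=np.linalg.svd(R-m)[2][0];print(n,m,V,R.min(0),R.max(0))
E
```

```text
time: 31.85
tcp_pos: [453.2, -206.6, 218.5]
ee_rot: [[0.929, 0.37, 0.004], [0.37, -0.929, 0.003], [0.005, -0.001, -1.0]]
ft_force: [0.3, 1.0, -0.1]
gripper_width: 0.3
finger_force: 0.0
side [ 599.2 -143.9  131. ] [-0.9 -0.4 -0. ] [ 573.3 -158.3  125.6] [ 625.1 -126.3  135.9]
top [ 599.3 -147.7  131.9] [-0.9 -0.4  0. ] [ 571.8 -166.2  125.7] [ 627.6 -130.   137.7]
```

View pics/f_side.png

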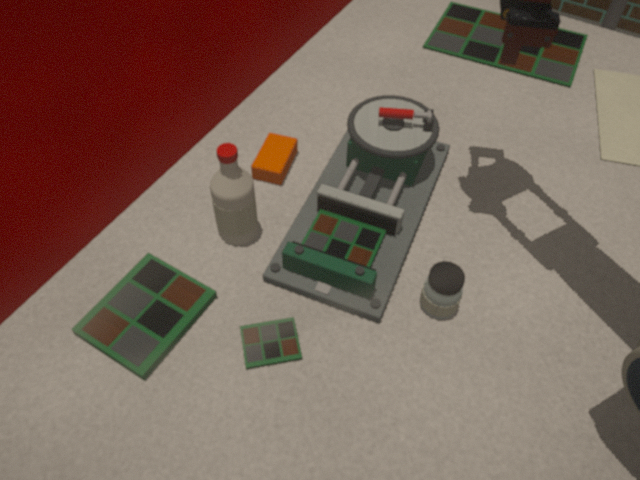

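The handle lies flat at (397,113), at the same height as at the start. The plate sits between both pads around (345,238), the bystanders haven't moved and the robot is clear.

```bash
python3 -c "
from workcell import bot
print(bot.finish_job())"
```

```text
the job is handed in; nothing more can be done
None
```

I've handed the job in; no verdict came back. The glass plate is clamped between both pads at roughly 40 N (estimated from the force at the handle, not measured directly), the handle is folded flat, the arm is clear, and the bottle, block and jar look unmoved.

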